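# Refit the sight glass on a spindle moulder's cutter hood

## Robot

A 6-joint arm with a two-finger parallel gripper is mounted at the origin on the work surface. World frame = base frame: x ahead of the robot, y to its left, z up, the work surface at z = 0. Lengths are in m, angles in rad, forces in N, time in s.
With the tool pointing down it reaches from about 0.25 to 0.8 m from the base axis. Payload 3.9 kg.
Tool frame: the origin (TCP) lies midway between the tips of the shut fingers; the grasp point (between the pads) lies 19 mm behind it; z points along the fingers, y is the line along which they close (so a half turn about z gives the same grasp; the last joint's range is limited). The gripper opens to 85 mm and grips with 20 to 120 N. Pads are 22 mm wide; open, the fingers measure 114 mm over their backs; the gripper's body (76 mm by 85 mm) begins 54 mm behind the grasp point. The pads swing forward as they close: fully open they stand 13 mm farther back than shut.
Start: joints at [-1.207, 0.26, -0.138, 1.173, 0, 1.571], TCP at [0.187, -0.491, 0.231] pointing down, gripper open.
Joint ranges: [-2.78, 2.78], [-0.83, 1.72], [-1.28, 1.37], [-1.9, 2.12], [-1.57, 1.48], [-3.14, 3.14]. Speed limits (rad/s): [2.57, 2.57, 3.14, 3.14, 3.14, 3.14].

## Interface

Orientations are given as a unit quaternion [w, x, y, z].
In Python, from bench import manip gives the robot as it stands.
- The arm moves only by the tool arm_command, never from a script. Its argument "increments" is a list that holds one entry, the list of rows, each a list of 6 numbers: the shift along the tool's x, y, z each as a share of 0.2 m, from -1 to 1, then the turn, a rotation vector about the tool's x, y, z each as a share of 30 degrees, from -1 to 1. A call has 1 to 5 rows; each row is the pose to reach, as a shift and turn from the pose commanded when the call began, along the tool's axes at that moment; what a row does not reach only later rows make up. A row lasts 1/10 s, in which the tool goes at most 50 mm and 8.59 degrees, less where a joint would pass 70% of its speed; a pose out of reach is approached as far as the arm can. A call with a number of a shift or a turn outside -1 to 1 is refused whole. A call with a gripper value outside its range is refused whole. "claw" is the closure, from -1 (fully open) to 1 (shut), so that 0 is half open, set as the call begins (left out, the last holds). The fingers move at their own pace and stop on an object; the grip force is fixed at half the most. Time passes only in rows, so rows that repeat a pose let the fingers close. It gives the time, the measured TCP pose, the force, the opening and the grip force at its end, in the units of the state.
- manip.sense(): the state, without advancing time (a new reading comes with each control period).
- manip.camera(name): name is "scene" or "top"; returns (picture, depth): 420x560x3 uint8, red, green, blue; 420x560 float32, m along the optical axis (not along the pixel's ray), 0 where there is no reading.
- manip.get_calibration(name): a dict with "mtx" (3x3 intrinsics, pixels), "k1" (the pictures are not rectified: a ray, as slopes to the right and down, at radius r is drawn at 1 + k1 r^2 times it, then the intrinsics apply), "origin" and "rotation" of the camera in the world. Camera axes: x right, y down, z forward; pixel columns grow to the right and rows downward; lengths in m; the calibration is good to about 2 mm. A picture is of the moment at which its call begins. get_calibration takes no time and is no camera call.
- manip.hand_in(): hands the job in; it is judged then, once.
The state is a dict: "time_s": time; "joints": joint angles; "joint_vel": joint speeds; "tau": joint torques, N m; "tcp_pos": TCP position; "eef_rot": TCP orientation; "force": force on the tool from outside, world axes, zero at the start; "torque": the same for the moment, N m; "finger_gap": finger opening in m; "finger_force": force on a finger pad.
Only numpy, scipy, OpenCV 4.12 (cv2) and the standard library are available. Lean on these libraries where they do the work, as an engineer would, in place of code of your own. Each camera call takes 0.05 s, during which the arm holds its last target. There are 200 camera calls.

## Task

Put the glass sight pane back on the cutter hood: lay it in the mouth of the track with its two raised strips leading, and slide it in so that the strips lift both sprung clips, until both clips have snapped down behind the strips and the pane is held; then let go. Treat the glass gently: no hard push into the end stop, leave the clips to the pane, and do not disturb the offcut, the push stick and the tin.

Things in the scene. Friction and masses are not known exactly. Their poses are not given: they have to be found in the camera images.
- pane: Loose glass sight pane, 130 x 90 x 4 mm, about 0.2 kg, lying flat on the table on one side of the hood. Origin: centre of its underside; +x leads into the hood, z up. It carries a black grip block near the trailing edge and two raised strips at the leading corners.
- pane_grip (a point): Middle of the black grip block on the pane, at x = -45, y = 0, z = 18 mm of the pane. The block is 16 mm in x, 44 mm in y and stands 28 mm above the glass; its top is 14 mm above this point.
- pane_lead (a point): Middle of the pane's leading edge, on its underside (x = +65 mm of the pane). Beside it, on the glass, the two aluminium strips: each from the leading edge 40 mm back in x, 13 mm wide, outer face at y = +-45 mm, top 9 mm above the underside.
- hood: Fixed low white cutter hood, 220 x 150 mm, with a window hole in its flat bed 55 mm above the table. Origin: centre of its underside; +x is the way the pane slides in. Two rails 8 mm high leave a straight track 93 mm wide, centred on y = 0, from x = -60 to +68 mm.
- hood_mouth (a point): On the bed in the middle of the track's mouth, at x = -60 mm of the hood, where the straight track begins. From here back to x = -105 mm the rails flare out to 113 mm apart; the bed itself runs to x = -110 mm.
- hood_stop (a point): On the bed at x = +70 mm of the hood: where the end stop's face is in its middle setting. Stop and clips sit on one steel crosspiece, screwed down up to 12 mm either way along x; this setting is NOT measured, this point does not follow it: feel or see it. The glass cracks at over 18 N against stop and clips, or 60 N over all its contacts with the hood.
- clip_left (a joint): Clip on the +y side: hinge angle in rad, 0 = down (at rest, and when snapped down behind the strip), about 0.08 riding on a strip. Its 12 mm wide arm, over y = +37 mm of the hood, is hinged 8 mm beyond the stop face; top 19 mm above the bed. The spring gives about 1.5 N at the toe when down, 3 N riding.
- clip_right (a joint): The same at y = -37 mm. Each toe reaches down to 5 mm above the bed, its back face 42.5 mm before the stop face (so it drops behind the strip when the leading edge is about 2 mm from the stop); a lip turns up from it to 13 mm above the bed, 59 mm before the stop face. Lifting both takes some 8 to 12 N of push, riding 3 N.
- offcut: Bystander: loose wooden block 120 x 60 x 30 mm on the table, on the other side of the hood from the pane. Origin: centre of its underside.
- pushstick: Bystander: loose flat orange push stick, 250 mm long in x, 12 mm high, on the table at the left. Origin: on its underside near its middle.
- tin: Bystander: loose closed tin, 70 mm diameter, 90 mm high, on the table at the right. Origin: centre of its underside.
There are look-alikes about, which are no part of the job. Of the things like the pane, leave any that is blue or green; of the rest the larger one is meant.

How it is judged:
On the way:
1. both clips ride up on the pane's strips, lifted by the pane (value of joint each of clip_left, clip_right above 0.045 rad and contact force between pane and clip_left above 0.5 N and contact force between pane and clip_right above 0.5 N), for 0.05 s.
At the end, for the whole second after the job is handed in: The pane lies flat on the hood's bed (within 3 mm of its height), in line with the track within 0.06 rad, pushed in past both clips (origin beyond x = -14 mm of the hood), and both clips are down again behind its strips (each below 0.02 rad, about 1 mm at the toe); the pane is at rest and released (value of joint each of clip_left, clip_right below 0.02 rad and x of pane in the frame of hood above -0.014 m and z of pane in the frame of hood between 0.052 and 0.058 m and angle between the x axis of pane and the x axis of hood, either way round below 0.06 rad and angle between pane's own z axis and vertical below 0.04 rad and linear speed of pane below 0.01 m/s); the robot touches nothing.
It fails at once if the glass pane is pressed with more than 18 N against the crosspiece (end stop and clips) of the hood (contact force between pane and head above 18 N).
It fails at once if the glass pane is forced against the hood with more than 60 N, all contacts added (contact force between pane and hood above 60 N).
It fails at once if the gripper presses a clip (over 3 N) (contact force between any of the arm, the fingers and clip_left above 3 N or contact force between any of the arm, the fingers and clip_right above 3 N).
It fails at once if a bystander is moved by more than 20 mm (distance of any of offcut, pushstick, tin from where it was at the start of the episode above 0.02 m).
It also fails if it takes over 72 s, if anything falls off the work surface, if the arm or the gripper's body presses on something with over 40 N, if the wrist force passes 120 N, or if a joint passes its speed limit or range.

## Working session

There is one attempt and no reset: what is moved stays moved. The work goes in short steps, Python scripts to look and compute and a tool call to move; the robot and the scene stay as the last step left them, time stands still between calls to the robot, and variables do not carry over. Pictures are saved under pics/ and viewed, at most 10 in all, crops included, and the job is handed in when it is done.

Besides the shell and the picture viewer there is one more tool, called after "Call:" as name(argument=value, ...) on one line, values as JSON. arm_command: Moves the arm, as the interface text tells. Its arguments: {"type":"object","properties":{"increments":{"type":"array"},"claw":{"type":"number"}},"required":["increments"]}

```bash
mkdir -p pics
cat > h.py <<'E'
import numpy as np, cv2
from bench import manip
def ray(cal,uv):
    K=np.array(cal["mtx"]);k=cal["k1"];uv=np.atleast_2d(uv).astype(float)
    d=np.c_[(uv[:,0]-K[0,2])/K[0,0],(uv[:,1]-K[1,2])/K[1,1]];s=d.copy()
    for _ in range(20): s=d/(1+k*(s**2).sum(1,keepdims=True))
    return np.c_[s,np.ones(len(s))]
def plane(name,uv,z):
    c=manip.get_calibration(name);R=np.array(c["rotation"]);o=np.array(c["origin"])
    w=ray(c,uv)@R.T
    return o+w*((z-o[2])/w[:,2])[:,None]
def proj(name,P):
    c=manip.get_calibration(name);R=np.array(c["rotation"]);o=np.array(c["origin"]);K=np.array(c["mtx"])
    q=(np.atleast_2d(P)-o)@R;s=q[:,:2]/q[:,2:];s=s*(1+c["k1"]*(s**2).sum(1,keepdims=True))
    return np.c_[s[:,0]*K[0,0]+K[0,2],s[:,1]*K[1,1]+K[1,2]]
def cloud(name,depth):
    c=manip.get_calibration(name);h,w=depth.shape
    u,v=np.meshgrid(np.arange(w),np.arange(h))
    r=ray(c,np.c_[u.ravel(),v.ravel()])*depth.reshape(-1,1)
    return (r@np.array(c["rotation"]).T+np.array(c["origin"])).reshape(h,w,3)
def save(n,im): cv2.imwrite(f"pics/{n}.png",im[:,:,::-1])
E
python3 - <<'E'
from h import *
for n in("top","scene"):
    im,d=manip.camera(n); save(n+"0",im); np.savez(f"{n}0.npz",im=im,d=d)
    c=manip.get_calibration(n); print(n,c)
s=manip.sense();print({k:np.round(v,3) for k,v in s.items()})
E
```

```text
top {'mtx': array([[478.50809271,   0.        , 275.43456469],
       [  0.        , 478.50809271, 214.50857545],
       [  0.        ,   0.        ,   1.        ]]), 'k1': -0.05881983726756743, 'origin': array([ 0.38769377, -0.01046774,  1.82033181]), 'rotation': array([ 0.02269648, -0.70334546,  0.71012391, -0.02267289])}
scene {'mtx': array([[493.86715351,   0.        , 277.16656536],
       [  0.        , 493.86715351, 210.39688127],
       [  0.        ,   0.        ,   1.        ]]), 'k1': -0.047205149055346056, 'origin': array([1.77790846e+00, 5.18838060e-04, 1.06641998e+00]), 'rotation': array([-0.30760311,  0.63697872,  0.63447115, -0.31158433])}
{'time_s': np.float64(0.1), 'joints': array([-1.207,  0.261, -0.139,  1.173,  0.   ,  1.571]), 'joint_vel': array([ 0.   , -0.002,  0.005,  0.002, -0.001, -0.001]), 'tau': array([ 0.0000e+00, -4.0651e+01,  2.5453e+01,  1.0000e-02, -0.0000e+00,
        0.0000e+00]), 'tcp_pos': array([ 0.187, -0.49 ,  0.231]), 'eef_rot': array([-0.001,  0.984,  0.181, -0.   ]), 'force': array([ 0.277, -0.028, -0.46 ]), 'torque': array([ 0.032,  0.001, -0.017]), 'finger_force': np.float64(0.0), 'finger_gap': np.float64(0.085)}
```

View pics/top0.png

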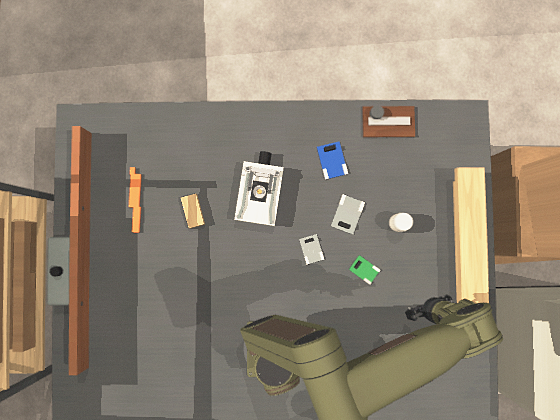

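View pics/scene0.png

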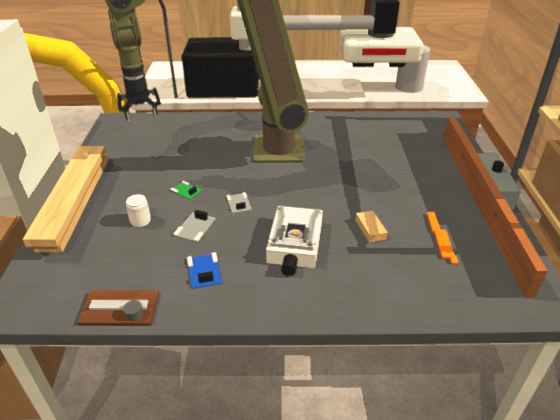

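The large grey pane is at top (348,214) and the small grey one at (312,250). Blue (332,160) and green (365,270) are to be left. The description fits the larger grey one, at (348,214). I'll confirm that in an enlarged crop.

```bash
python3 - <<'E'
s=open('h.py').read()
s=s.replace("from bench import manip","from scipy.spatial.transform import Rotation as Ro\nfrom bench import manip\ndef RM(q): return Ro.from_quat(np.roll(q,-1)).as_matrix()")
s=s.replace('np.array(c["rotation"])','RM(c["rotation"])');open('h.py','w').write(s)
E
python3 - <<'E'
from h import *
z=np.load('top0.npz');im=z['im']
save('crop1',cv2.resize(im[140:280,225:400],None,fx=4.5,fy=4.2857,interpolation=cv2.INTER_CUBIC))
P=cloud('top',z['d'])
for uv in[(348,210),(340,228),(355,203),(312,250),(400,222),(240,200),(280,200),(258,215),(190,210)]:print(uv,P[uv[1],uv[0]].round(3))
print(plane('top',[[348,214]],0))
E
```

```text
(348, 210) [ 0.519 -0.289 -0.002]
(340, 228) [ 0.451 -0.255  0.008]
(355, 203) [ 0.545 -0.314  0.011]
(312, 250) [ 0.368 -0.149 -0.001]
(400, 222) [ 0.467 -0.463  0.09 ]
(240, 200) [0.556 0.12  0.055]
(280, 200) [ 0.56  -0.029 -0.002]
(258, 215) [0.5   0.054 0.053]
(190, 210) [0.522 0.309 0.035]
[[ 0.50395498 -0.28797558  0.        ]]
```

View pics/crop1.png

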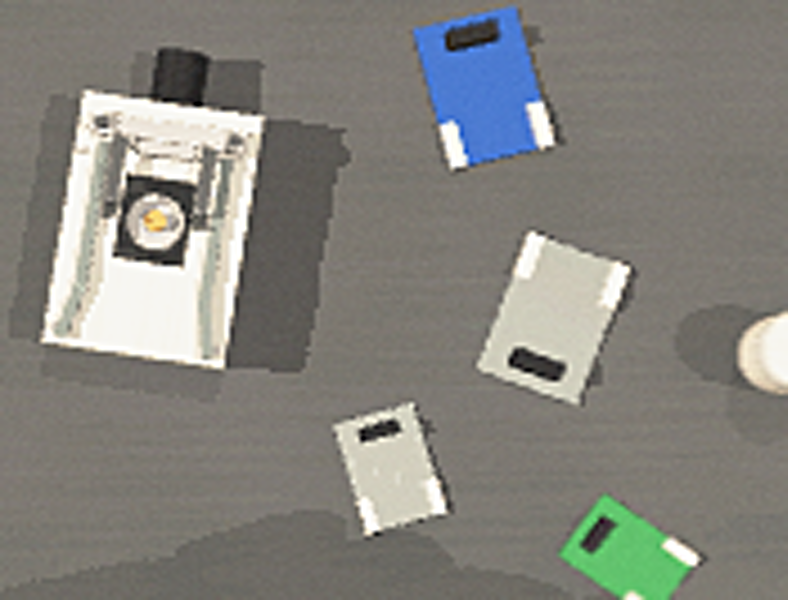

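```bash
cat >> h.py <<'E'
def rect(pts):
    c,(a,b),_=r=cv2.minAreaRect(pts.astype(np.float32)); B=cv2.boxPoints(r)
    e=B[1]-B[0] if np.linalg.norm(B[1]-B[0])>np.linalg.norm(B[2]-B[1]) else B[2]-B[1]
    e=e*np.sign(e[0]); return np.array(c),sorted((a,b)),np.arctan2(e[1],e[0])
def contour(mask,name,z,near=None):
    cs,_=cv2.findContours(mask.astype(np.uint8),cv2.RETR_EXTERNAL,cv2.CHAIN_APPROX_NONE)
    c=max((c for c in cs if near is None or cv2.pointPolygonTest(c,near,True)>-3),key=cv2.contourArea)
    return plane(name,c.reshape(-1,2),z)[:,:2]
E
python3 - <<'E'
from h import *
z=np.load('top0.npz');im=z['im'].astype(int);P=cloud('top',z['d'])
g=im.min(2)>125; g&=(im.max(2)-im.min(2)<40)
m=np.zeros_like(g);m[185:245,325:375]=1
c,s,a=rect(contour(g&m,'top',.004,(348.,210.)));print('pane',c,s,a)
b=(im.max(2)<70)&m; bc=contour(b,'top',.032,(341.,227.));print('block',rect(bc), P[b][:,2].max())
m[:]=0;m[145:235,225:292]=1
H=P[:,:,2]; q=m&(H>.045)&(im.min(2)>90)
print('hood',rect(contour(q,'top',.055,(250.,215.))))
# colours around edges
cs=rect(contour(m&(im.min(2)>150),'top',.055,(250.,215.)));print('hood2',cs)
E
```

```text
pane [ 0.50471127 -0.28518772] [0.09263067692518234, 0.1327168196439743] -0.36849228
block (array([ 0.46211851, -0.2652595 ]), [0.015445858240127563, 0.04263067618012428], np.float32(1.238708)) 0.04509822958096432
hood (array([0.58250177, 0.05053032]), [0.15004536509513855, 0.22188200056552887], np.float32(-0.16229431))
hood2 (array([0.58166707, 0.05118357]), [0.15105554461479187, 0.22173042595386505], np.float32(-0.16196789))
```

```bash
cat >> h.py <<'E'
def go(*targets):
    """targets: (x,y,z,yaw of tool y); prints one row per call, from the present pose on"""
    s=manip.sense(); p=np.array(s["tcp_pos"]); R=RM(s["eef_rot"])
    for t in targets:
        y=np.array([np.cos(t[3]),np.sin(t[3]),0]); z=np.array([0,0,-1.])
        T=np.c_[np.cross(y,z),y,z]; d=R.T@(np.array(t[:3])-p)/.2
        r=Ro.from_matrix(R.T@T).as_rotvec()/np.radians(30)
        print(np.r_[d,r].round(3)); p=np.array(t[:3]);R=T
def st():
    s=manip.sense();R=RM(s["eef_rot"])
    print('t',round(float(s["time_s"]),2),'tcp',np.round(s["tcp_pos"],4),'ytool',np.arctan2(R[1,1],R[0,1]).round(4),'tilt',R[2].round(3),'F',np.round(s["force"],2),'M',np.round(s["torque"],2),'gap',round(float(s["finger_gap"]),4),'ff',round(float(s["finger_force"]),1))
E
python3 -c "
from h import *
go((.325,-.38,.19,-.80),(.463,-.268,.12,-.368))"
```

```text
[ 0.843 -0.268  0.203 -0.003 -0.001 -0.777]
[ 0.885  0.079  0.35   0.     0.    -0.825]
```

Call:
arm_command(increments=[[[0.84, -0.27, 0.2, 0, 0, -0.78], [0.84, -0.27, 0.2, 0, 0, -0.78], [0.84, -0.27, 0.2, 0, 0, -0.78], [0.84, -0.27, 0.2, 0, 0, -0.78], [0.84, -0.27, 0.2, 0, 0, -0.78]]], claw=-0.2)

```text
time_s: 0.6
tcp_pos: [0.3262, -0.3772, 0.1898]
eef_rot: [-0.002, 0.925, 0.379, 0.0]
force: [-0.7, -0.5, 0.2]
finger_gap: 0.0513
finger_force: 0.0
```

Call:
arm_command(increments=[[[0.88, 0.08, 0.35, 0, 0, -0.82], [0.88, 0.08, 0.35, 0, 0, -0.82], [0.88, 0.08, 0.35, 0, 0, -0.82], [0.88, 0.08, 0.35, 0, 0, -0.82], [0.88, 0.08, 0.35, 0, 0, -0.82]]])

```text
time_s: 1.1
tcp_pos: [0.4634, -0.2666, 0.1192]
eef_rot: [-0.001, 0.824, 0.567, -0.0]
force: [-1.4, 0.2, -0.1]
finger_gap: 0.0508
finger_force: 0.0
```

Run:
```python
from h import *
st()
im,d=manip.camera('scene');np.savez('s1.npz',im=im,d=d)
u,v=proj('scene',[[.463,-.268,.03]])[0].astype(int);print(u,v)
save('s1',cv2.resize(im[v-80:v+70,u-90:u+110],None,fx=4,fy=4,interpolation=cv2.INTER_CUBIC))
st()
go((.463,-.268,.08,-.368))
```

```text
t 1.1 tcp [ 0.4634 -0.2666  0.1192] ytool -0.3647 tilt [ 0.001 -0.002 -1.   ] F [-1.38  0.18 -0.12] M [-0.05  0.03  0.04] gap 0.0508 ff 0.0
199 212
t 1.15 tcp [ 0.462  -0.268   0.1201] ytool -0.3664 tilt [-0.    -0.003 -1.   ] F [-0.65 -0.43  0.3 ] M [-0.03  0.02  0.01] gap 0.0513 ff 0.0
[ 0.002  0.005  0.2   -0.005  0.     0.003]
```

View pics/s1.png

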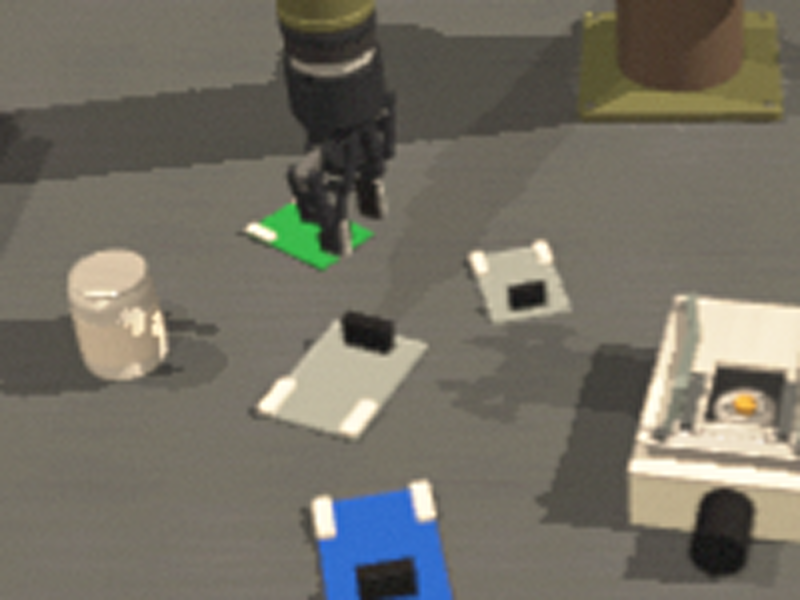

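The gripper stands above the pane and the block appears at crop (368,332), i.e. scene pixel (201,215). I'll check the block's position from this view.

Run:
```python
from h import *
z=np.load('s1.npz');im=z['im'].astype(int)
m=np.zeros(im.shape[:2],bool);m[205:225,190:212]=1
b=m&(im.max(2)<60)
v,u=np.nonzero(b);print(u.min(),u.max(),v.min(),v.max(),u.mean(),v.mean())
c=np.array([.5047,-.2852]);a=-.368;R=np.array([[np.cos(a),-np.sin(a)],[np.sin(a),np.cos(a)]])
B=[np.r_[c+R@[x,y],zz] for x in(-.053,-.037) for y in(-.022,.022) for zz in(.004,.032)]
q=proj('scene',B);print(q.round(1), q.min(0),q.max(0))
z=np.load('top0.npz');im=z['im'].astype(int)
m=np.zeros(im.shape[:2],bool);m[215:240,328:355]=1
v,u=np.nonzero(m&(im.max(2)<75));q=proj('top',B);print('top',u.min(),u.max(),v.min(),v.max(),u.mean(),v.mean(),q.min(0),q.max(0),q[1::2].mean(0))
```

```text
195 206 210 219 200.5 214.5
[[195.8 215.5]
 [194.9 209.1]
 [207.1 218.3]
 [206.4 211.9]
 [193.5 218.2]
 [192.6 211.8]
 [205.  221.1]
 [204.2 214.6]] [192.63273165 209.09348548] [207.12848538 221.0769171 ]
top 338 349 222 228 343.53061224489795 224.73469387755102 [337.24876421 220.42606877] [350.68315283 228.79666937] [344.44785979 224.48210715]
```

Call:
arm_command(increments=[[[0.005, 0, 0.2, 0, 0, 0], [0.005, 0, 0.4, 0, 0, 0], [0.005, 0, 0.5, 0, 0, 0], [0.005, 0, 0.56, 0, 0, 0], [0.005, 0, 0.56, 0, 0, 0]]])

```text
time_s: 1.65
tcp_pos: [0.4605, -0.2687, 0.0084]
eef_rot: [-0.001, 0.825, 0.564, -0.001]
force: [-0.6, 0.3, 0.5]
finger_gap: 0.0512
finger_force: 0.0
```

```bash
python3 -c "
from h import *
st()"
```

```text
t 1.65 tcp [ 0.4605 -0.2687  0.0084] ytool -0.3712 tilt [-0.    -0.003 -1.   ] F [-0.55  0.32  0.55] M [-0.02  0.02  0.03] gap 0.0512 ff 0.0
```

Call:
arm_command(increments=[[[0, 0, 0, 0, 0, 0], [0, 0, 0, 0, 0, 0], [0, 0, 0, 0, 0, 0], [0, 0, 0, 0, 0, 0], [0, 0, 0, 0, 0, 0]]], claw=1)

```text
time_s: 2.15
tcp_pos: [0.4632, -0.269, 0.011]
eef_rot: [0.002, 0.825, 0.565, 0.0]
force: [-0.5, -1.0, 6.1]
finger_gap: 0.0146
finger_force: 61.3
```

Call:
arm_command(increments=[[[0, 0, -0.05, 0, 0, 0], [0, 0, -0.1, 0, 0, 0], [0, 0, -0.2, 0, 0, 0], [0, 0, -0.3, 0, 0, 0], [0, 0, -0.3, 0, 0, 0]]])

```text
time_s: 2.65
tcp_pos: [0.4644, -0.2693, 0.0723]
eef_rot: [0.003, 0.825, 0.565, 0.001]
force: [1.1, -0.4, -2.0]
finger_gap: 0.0147
finger_force: 60.1
```

```bash
python3 -c "
from h import *
st()"
```

```text
t 2.65 tcp [ 0.4644 -0.2693  0.0723] ytool -0.3691 tilt [-0.001  0.006 -1.   ] F [ 1.11 -0.44 -2.  ] M [-0.05  0.05 -0.03] gap 0.0147 ff 60.1
```

```bash
python3 -c "
from h import *
go((.43,-.1,.15,-.265),(.39,.0816,.15,-.162))"
```

```text
[ 0.727 -0.464 -0.392  0.011  0.002 -0.199]
[ 0.824 -0.431  0.     0.     0.    -0.197]
```

Call:
arm_command(increments=[[[0.1, -0.06, -0.25, 0, 0, -0.05], [0.3, -0.2, -0.41, 0, 0, -0.1], [0.5, -0.33, -0.41, 0, 0, -0.2], [0.7, -0.45, -0.41, 0, 0, -0.2], [0.73, -0.46, -0.41, 0, 0, -0.2]]])

```text
time_s: 3.15
tcp_pos: [0.4262, -0.0947, 0.1509]
eef_rot: [-0.002, 0.793, 0.609, -0.0]
force: [-0.0, -0.6, -2.9]
finger_gap: 0.0148
finger_force: 60.1
```

Call:
arm_command(increments=[[[0.2, -0.11, 0, 0, 0, -0.05], [0.4, -0.2, 0, 0, 0, -0.1], [0.6, -0.32, 0, 0, 0, -0.15], [0.75, -0.4, 0, 0, 0, -0.2], [0.82, -0.43, 0, 0, 0, -0.2]]])

```text
time_s: 3.65
tcp_pos: [0.3876, 0.0841, 0.1507]
eef_rot: [-0.001, 0.76, 0.65, -0.0]
force: [0.4, 0.5, -3.1]
finger_gap: 0.0145
finger_force: 60.1
```

Run:
```python
from h import *
for n in("top","scene"):
    im,d=manip.camera(n); np.savez(f"{n}2.npz",im=im,d=d)
    u,v=proj(n,[[.5,.06,.1]])[0].astype(int);print(n,u,v)
    save(n+'2',cv2.resize(im[v-70:v+70,u-70:u+70],None,fx=4,fy=4,interpolation=cv2.INTER_CUBIC))
st()
a=np.hstack([cv2.imread('pics/top2.png'),cv2.imread('pics/scene2.png')]);cv2.imwrite('pics/both2.png',cv2.resize(a,(800,400)))
```

```text
top 255 214
scene 297 201
t 3.75 tcp [0.3885 0.0835 0.1508] ytool -0.1562 tilt [ 0.    -0.001 -1.   ] F [-0.04 -0.21 -1.9 ] M [-0.02  0.1   0.02] gap 0.0145 ff 60.1
```

View pics/both2.png

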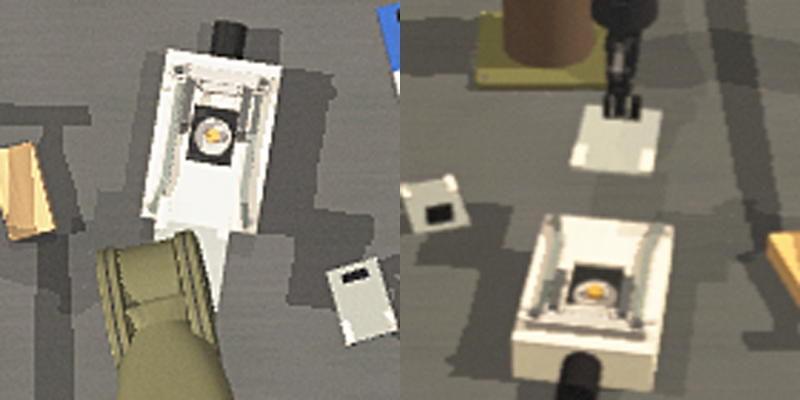

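Run:
```python
from h import *
z=np.load('scene2.npz');im=z['im'].astype(int);P=cloud('scene',z['d'])
m=np.zeros(im.shape[:2],bool);m[162:195,285:320]=1
g=m&(im.min(2)>125)&(P[:,:,2]>.08)
p=P[g];print(g.sum(),p[:,2].min(),p[:,2].max())
A=np.c_[p[:,:2],np.ones(len(p))];k,*_=np.linalg.lstsq(A,p[:,2],rcond=None);print('plane slopes',k, 'mean',p.mean(0))
zc=p[:,2].mean()
c=contour(g,'scene',zc);print('rect',rect(c),zc)
# project expected corners: pane c at TCP -> +45mm fwd
s=manip.sense();t=np.array(s['tcp_pos']);a=-.156
f=np.array([np.cos(a),np.sin(a)]);n=np.array([-f[1],f[0]])
print('expected centre',t[:2]+.045*f)
o=np.array([.582,.051]);a=-.162;f=np.array([np.cos(a),np.sin(a)]);n=np.array([-f[1],f[0]])
for X in(rect(c)[0],t[:2]+.045*f):print('in hood',(X-o)@f,(X-o)@n)
```

```text
573 0.13713970191396196 1.0664199756266934
plane slopes [ 0.629189    0.02999126 -0.13593378] mean [0.45154612 0.07875107 0.15053591]
rect (array([0.44384551, 0.07943733]), [0.09019547700881958, 0.13166439533233643], np.float32(-0.15748096)) 0.1505359065364649
expected centre [0.43292945 0.07648555]
in hood -0.1409323111637731 0.005781730026322356
in hood -0.15122853304596093 0.0008379212120360746
```

```bash
cat > m.py <<'E'
from h import *
O=np.array([.582,.051]);HA=-.162;F=np.array([np.cos(HA),np.sin(HA)]);N=np.array([-F[1],F[0]])
def pane(box,zexp,name='scene',cam=None):
    im,d=cam or manip.camera(name);im=im.astype(int);P=cloud(name,d)
    m=np.zeros(d.shape,bool);m[box[2]:box[3],box[0]:box[1]]=1
    g=m&(im.min(2)>125)&(abs(P[:,:,2]-zexp)<.03)
    p=P[g];med=np.median(p[:,2]);p=p[abs(p[:,2]-med)<.015]
    k,*_=np.linalg.lstsq(np.c_[p[:,:2],np.ones(len(p))],p[:,2],rcond=None)
    q=(p[:,:2]-O)@np.c_[F,N]
    zz=p[:,2].mean();r=rect(contour(g,name,zz))
    print('n',len(p),'z',zz.round(4),'slopes',k[:2].round(3),'rect in hood',((r[0]-O)@np.c_[F,N]).round(4),r[1],'dyaw',(r[2]-HA).round(4),'cloud mean',q.mean(0).round(4))
    return im,d
def tcp():
    t=np.array(manip.sense()['tcp_pos'])[:2]-O;print('tcp in hood',t@F,t@N)
if __name__=='__main__':
    z=np.load('scene2.npz');pane((285,320,162,195),.14,cam=(z['im'],z['d']))
    # hood outline in scene at z=.055 for cross-check
    im=z['im'].astype(int);P=cloud('scene',z['d']);g=(abs(P[:,:,2]-.058)<.012)&(im.min(2)>90)
    g[:200]=0;g[:,:260]=0;g[:,330:]=0
    r=rect(contour(g,'scene',.055,None));print('hood scene',r,((r[0]-O)@np.c_[F,N]))
    st();tcp()
E
python3 m.py
```

```text
n 569 z 0.1441 slopes [0.015 0.01 ] rect in hood [-0.1503  0.0048] [0.0908295288681984, 0.1325899064540863] dyaw 0.0045 cloud mean [-0.1425  0.0054]
hood scene (array([0.58558577, 0.05269255]), [0.15045419335365295, 0.23433567583560944], np.float32(-0.16298078)) [0.00326583 0.00224875]
t 3.75 tcp [0.3885 0.0835 0.1508] ytool -0.1562 tilt [ 0.    -0.001 -1.   ] F [-0.04 -0.21 -1.9 ] M [-0.02  0.1   0.02] gap 0.0145 ff 60.1
tcp in hood -0.19622853304596097 0.0008379212120360677
```

Call:
arm_command(increments=[[[-0.014, 0, 0.1, 0, 0, 0.01], [-0.014, 0, 0.2, 0, 0, 0.01], [-0.014, 0, 0.3, 0, 0, 0.01], [-0.014, 0, 0.35, 0, 0, 0.01], [-0.014, 0, 0.37, 0, 0, 0.01]]])

```text
time_s: 4.25
tcp_pos: [0.3878, 0.0784, 0.0762]
eef_rot: [-0.0, 0.763, 0.646, -0.001]
force: [0.2, -0.4, -3.0]
finger_gap: 0.0145
finger_force: 60.1
```

Run:
```python
from m import *
im,d=pane((270,335,170,225),.072);st();tcp();np.savez('s3.npz',im=im,d=d)
save('s3',cv2.resize(im[165:260,255:345].astype(np.uint8),None,fx=6,fy=6,interpolation=cv2.INTER_CUBIC))
```

```text
n 1243 z 0.0622 slopes [-0.099  0.008] rect in hood [-0.1154  0.0027] [0.1498662531375885, 0.21995201706886292] dyaw 0.0093 cloud mean [-0.0971 -0.0001]
t 4.3 tcp [0.388  0.0785 0.0763] ytool -0.166 tilt [-0.001 -0.002 -1.   ] F [-0.56  0.52 -2.52] M [ 0.01  0.13 -0.02] gap 0.0148 ff 60.1
tcp in hood -0.19588754118248475 -0.004121779135625597
```

View pics/s3.png

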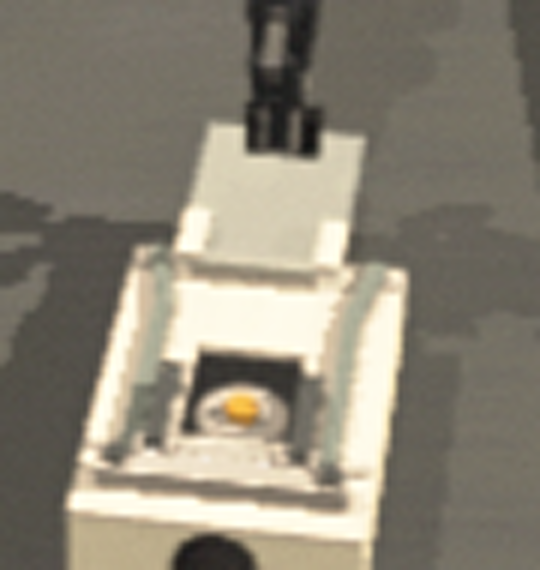

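```bash
cat >> m.py <<'E'
def lateral(im,d,ztop,x0,x1,zr,box=(255,345,150,260),thr=125):
    """mid and width between the outer bright edges, in hood y, for slices x0..x1 at height ztop"""
    im=im.astype(int);P=cloud('scene',d);g=(im.min(2)>thr)&(P[:,:,2]>zr[0])&(P[:,:,2]<zr[1])
    m=np.zeros_like(g);m[box[2]:box[3],box[0]:box[1]]=1
    v,u=np.nonzero(g&m);q=(plane('scene',np.c_[u,v],ztop)[:,:2]-O)@np.c_[F,N]
    for x in np.arange(x0,x1,.012):
        s=q[(q[:,0]>=x)&(q[:,0]<x+.012),1]
        if len(s)>5:print('  x',x.round(3),'lo',s.min().round(4),'hi',s.max().round(4),'mid',((s.min()+s.max())/2).round(4))
E
python3 - <<'E'
from m import *
z=np.load('s3.npz');im,d=z['im'],z['d']
print('pane');lateral(im,d,.07,-.21,-.10,(.05,.1))
print('hood bed');lateral(im,d,.055,-.10,.10,(.045,.075))
P=cloud('scene',d)
for r in (215,220,225,230,235): # colour and height rows across
    print(r,[(int(c),int(im[r,c].min()),int(1000*P[r,c,2])) for c in range(268,324,2)])
E
```

```text
pane
  x -0.21 lo -0.0456 hi 0.043 mid -0.0013
  x -0.198 lo -0.0465 hi 0.0408 mid -0.0028
  x -0.186 lo -0.0457 hi 0.042 mid -0.0018
  x -0.174 lo -0.0466 hi 0.0432 mid -0.0017
  x -0.162 lo -0.0457 hi 0.041 mid -0.0024
  x -0.15 lo -0.0466 hi 0.0422 mid -0.0022
  x -0.138 lo -0.0475 hi 0.0428 mid -0.0023
  x -0.126 lo -0.0467 hi 0.0412 mid -0.0027
  x -0.114 lo -0.0475 hi 0.0424 mid -0.0026
  x -0.102 lo -0.0655 hi 0.077 mid 0.0057
hood bed
  x -0.1 lo -0.0727 hi 0.0774 mid 0.0024
  x -0.088 lo -0.0718 hi 0.0756 mid 0.0019
  x -0.076 lo -0.0725 hi 0.0766 mid 0.0021
  x -0.064 lo -0.0708 hi 0.0775 mid 0.0034
  x -0.052 lo -0.0723 hi 0.0758 mid 0.0017
  x -0.04 lo -0.0729 hi 0.0767 mid 0.0019
  x -0.028 lo -0.0713 hi 0.0772 mid 0.003
  x -0.016 lo -0.0728 hi 0.0759 mid 0.0016
  x -0.004 lo -0.0726 hi 0.0768 mid 0.0021
  x 0.008 lo -0.0717 hi 0.0773 mid 0.0028
  x 0.02 lo -0.0724 hi 0.076 mid 0.0018
  x 0.032 lo -0.073 hi 0.0773 mid 0.0022
  x 0.044 lo -0.0722 hi 0.0752 mid 0.0015
  x 0.056 lo -0.0728 hi 0.0766 mid 0.0019
  x 0.068 lo -0.0726 hi 0.0774 mid 0.0024
  x 0.08 lo -0.0718 h
[... 1570 characters left out ...]
128, 1), (292, 192, 38), (294, 161, 41), (296, 170, 42), (298, 179, 40), (300, 85, -1), (302, 54, -2), (304, 73, 3), (306, 98, 78), (308, 107, 78), (310, 157, 59), (312, 151, 60), (314, 213, 56), (316, 235, 54), (318, 233, 51), (320, 169, 21), (322, 86, 1)]
235 [(268, 79, 2), (270, 216, 53), (272, 224, 59), (274, 169, 52), (276, 112, 61), (278, 109, 66), (280, 100, 75), (282, 115, 74), (284, 162, 57), (286, 51, 0), (288, 139, 41), (290, 173, 42), (292, 136, 35), (294, 90, 46), (296, 66, 47), (298, 113, 41), (300, 135, 40), (302, 114, 39), (304, 91, 75), (306, 102, 73), (308, 132, 57), (310, 141, 65), (312, 171, 59), (314, 224, 54), (316, 234, 52), (318, 228, 53), (320, 90, 1), (322, 90, -1)]
```

Call:
arm_command(increments=[[[0.022, 0, 0, 0, 0, -0.01], [0.022, 0, 0.02, 0, 0, -0.01], [0.022, 0, 0.035, 0, 0, -0.01], [0.022, 0, 0.035, 0, 0, -0.01], [0.022, 0, 0.035, 0, 0, -0.01]]])

```text
time_s: 4.8
tcp_pos: [0.3892, 0.0836, 0.0704]
eef_rot: [0.0, 0.761, 0.648, 0.0]
force: [0.3, -0.2, -2.7]
finger_gap: 0.0144
finger_force: 60.1
```

Run:
```python
from m import *
im,d=manip.camera('scene')
print('pane');lateral(im,d,.062,-.19,-.10,(.04,.1))
print('hood bed');lateral(im,d,.055,-.07,.0,(.045,.075))
st();tcp()
```

```text
pane
  x -0.19 lo -0.0413 hi 0.0486 mid 0.0037
  x -0.178 lo -0.0404 hi 0.0464 mid 0.003
  x -0.166 lo -0.0414 hi 0.0475 mid 0.0031
  x -0.154 lo -0.0406 hi 0.0481 mid 0.0038
  x -0.142 lo -0.0415 hi 0.0465 mid 0.0025
  x -0.13 lo -0.0407 hi 0.0482 mid 0.0037
  x -0.118 lo -0.0424 hi 0.0487 mid 0.0032
  x -0.106 lo -0.0705 hi 0.0769 mid 0.0032
hood bed
  x -0.07 lo -0.0716 hi 0.0771 mid 0.0027
  x -0.058 lo -0.0723 hi 0.078 mid 0.0029
  x -0.046 lo -0.0706 hi 0.0762 mid 0.0028
  x -0.034 lo -0.0729 hi 0.0772 mid 0.0021
  x -0.022 lo -0.0728 hi 0.0754 mid 0.0013
  x -0.01 lo -0.0719 hi 0.0763 mid 0.0022
t 4.85 tcp [0.3893 0.0836 0.0704] ytool -0.1597 tilt [ 0.  0. -1.] F [-0.48  0.21 -2.13] M [0.03 0.1  0.01] gap 0.0144 ff 60.1
tcp in hood -0.1954561141278525 0.0011349956714647377
```

Call:
arm_command(increments=[[[-0.004, 0, 0.008, 0, 0, 0], [-0.004, 0, 0.015, 0, 0, 0], [-0.004, 0, 0.018, 0, 0, 0], [-0.004, 0, 0.018, 0, 0, 0]]])

```text
time_s: 5.25
tcp_pos: [0.389, 0.0828, 0.0666]
eef_rot: [-0.0, 0.761, 0.648, -0.0]
force: [0.7, -0.2, -2.7]
finger_gap: 0.0148
finger_force: 60.1
```

Call:
arm_command(increments=[[[0, 0, 0.003, 0, 0, 0], [0, 0, 0.006, 0, 0, 0], [0, 0, 0.006, 0, 0, 0]]])

```text
time_s: 5.55
tcp_pos: [0.3893, 0.0828, 0.0657]
eef_rot: [0.0, 0.761, 0.648, 0.0]
force: [-1.0, -0.3, 1.6]
finger_gap: 0.0149
finger_force: 60.6
```

Run:
```python
from m import *
st();tcp()
```

```text
t 5.55 tcp [0.3893 0.0828 0.0657] ytool -0.1598 tilt [ 0.  0. -1.] F [-0.99 -0.29  1.63] M [-0.04  0.    0.  ] gap 0.0149 ff 60.6
tcp in hood -0.19528639346162835 0.00032162252951246223
```

Call:
arm_command(increments=[[[0, 0.03, -0.002, 0, 0, 0], [0, 0.06, -0.002, 0, 0, 0], [0, 0.09, -0.002, 0, 0, 0], [0, 0.12, -0.002, 0, 0, 0], [0, 0.15, -0.002, 0, 0, 0]]])

```text
time_s: 6.05
tcp_pos: [0.4195, 0.078, 0.066]
eef_rot: [0.0, 0.761, 0.648, 0.0]
force: [-1.3, 0.6, 1.3]
finger_gap: 0.0149
finger_force: 60.6
```

Run:
```python
from m import *
st();tcp()
im,d=manip.camera('scene')
print('pane');lateral(im,d,.06,-.16,-.10,(.04,.1))
print('hood bed');lateral(im,d,.055,-.07,.0,(.045,.075))
```

```text
t 6.05 tcp [0.4195 0.078  0.066 ] ytool -0.16 tilt [ 0.  0. -1.] F [-1.25  0.63  1.34] M [-0.06  0.14 -0.02] gap 0.0149 ff 60.6
tcp in hood -0.16473816039266334 0.0003899188041851104
pane
  x -0.16 lo -0.0418 hi 0.0479 mid 0.0031
  x -0.148 lo -0.0401 hi 0.0463 mid 0.0031
  x -0.136 lo -0.0419 hi 0.0474 mid 0.0028
  x -0.124 lo -0.042 hi 0.048 mid 0.003
  x -0.112 lo -0.0709 hi 0.0763 mid 0.0027
hood bed
  x -0.07 lo -0.0716 hi 0.0771 mid 0.0027
  x -0.058 lo -0.0723 hi 0.0775 mid 0.0026
  x -0.046 lo -0.0714 hi 0.0762 mid 0.0024
  x -0.034 lo -0.0729 hi 0.0772 mid 0.0021
  x -0.022 lo -0.0728 hi 0.0776 mid 0.0024
  x -0.01 lo -0.0719 hi 0.0763 mid 0.0022
```

Call:
arm_command(increments=[[[-0.002, 0.03, 0, 0, 0, 0], [-0.002, 0.06, 0, 0, 0, 0], [-0.002, 0.09, 0, 0, 0, 0], [-0.002, 0.11, 0, 0, 0, 0], [-0.002, 0.13, 0, 0, 0, 0]]])

```text
time_s: 6.6
tcp_pos: [0.4446, 0.0735, 0.0659]
eef_rot: [-0.0, 0.761, 0.648, -0.0]
force: [-2.0, 1.2, 3.0]
finger_gap: 0.0146
finger_force: 60.8
```

Run:
```python
from m import *
st();tcp()
```

```text
t 6.6 tcp [0.4446 0.0735 0.0659] ytool -0.1598 tilt [ 0. -0. -1.] F [-2.02  1.17  2.95] M [-0.03  0.19 -0.05] gap 0.0146 ff 60.8
tcp in hood -0.13918648569883552 2.520110510540602e-06
```

Call:
arm_command(increments=[[[0, 0.02, -0.001, 0, 0, 0], [0, 0.04, -0.001, 0, 0, 0], [0, 0.06, -0.001, 0, 0, 0], [0, 0.08, -0.001, 0, 0, 0], [0, 0.1, -0.001, 0, 0, 0]]])

```text
time_s: 7.1
tcp_pos: [0.4643, 0.0703, 0.066]
eef_rot: [-0.0, 0.761, 0.648, -0.0]
force: [-0.3, 0.2, -0.7]
finger_gap: 0.0144
finger_force: 60.3
```

Run:
```python
from m import *
st();tcp()
# crosspiece position: the dark clip arms in the top picture
z=np.load('top0.npz');im,d=z['im'],z['d'];P=cloud('top',d)
for y in(.037,-.037,0):
    xs=np.arange(-.04,.11,.004);Q=np.c_[O+xs[:,None]*F+y*N,np.full(len(xs),.068)]
    uv=proj('top',Q).round().astype(int)
    print(y,[(int(1000*x),int(im[v,u].min()),int(1000*P[v,u,2])) for x,(u,v) in zip(xs,uv)])
```

```text
t 7.1 tcp [0.4643 0.0703 0.066 ] ytool -0.1598 tilt [-0. -0. -1.] F [-0.34  0.17 -0.71] M [-0.    0.04  0.06] gap 0.0144 ff 60.3
tcp in hood -0.11922070695289795 4.055067513327598e-05
0.037 [(-40, 197, 53), (-36, 195, 60), (-32, 195, 61), (-28, 194, 61), (-24, 198, 49), (-20, 252, 51), (-16, 253, 51), (-12, 197, 55), (-8, 198, 56), (-4, 169, 49), (0, 182, 53), (3, 123, 62), (7, 91, 67), (11, 83, 66), (15, 58, 51), (19, 152, 70), (23, 115, 71), (27, 110, 78), (31, 108, 70), (35, 110, 79), (39, 111, 71), (43, 112, 77), (47, 110, 70), (51, 109, 75), (55, 106, 66), (59, 108, 66), (63, 114, 71), (67, 113, 74), (71, 95, 76), (75, 178, 75), (79, 238, 62), (83, 225, 64), (87, 223, 70), (91, 221, 66), (95, 239, 59), (99, 242, 61), (103, 255, 57), (107, 124, 4)]
-0.037 [(-40, 243, 56), (-36, 242, 62), (-32, 243, 48), (-28, 245, 54), (-24, 250, 65), (-20, 253, 57), (-16, 246, 60), (-12, 247, 53), (-8, 248, 52), (-4, 243, 51), (0, 255, 57), (3, 105, 68), (7, 86, 72), (11, 82, 65), (15, 100, 58), (19, 150, 80), (23, 112, 78), (27, 118, 72), (31, 111, 68), (35, 110, 82), (39, 112, 75), (43, 109, 74), (47, 112, 75), (51, 111, 68), (55, 107, 80), (59, 108, 74), (63, 112, 68), (67, 112, 72), (71, 104, 73), (75, 138, 76), (79, 233, 69), (83, 226, 70), (87, 222, 72), (91, 241, 66), (95, 242, 50), (99, 241, 54), (103, 255, 52), (107, 121, 2)]
0 [(-40, 244, 57), (-36, 254, 58), (-32, 239, 56), (-28, 53, 0), (-24, 66, -3), (-20, 74, 23), (-16, 244, 41), (-12, 225, 37), (-8, 221, 41), (-4, 211, 42), (0, 117, 48), (3, 126, 51), (7, 117, 54), (11, 113, 43), (15, 172, 42), (19, 158, 42), (23, 244, 38), (27, 106, 39), (31, 51, -3), (35, 50, -4), (39, 44, 0), (43, 141, 42), (47, 255, 55), (51, 242, 60), (55, 245, 55), (59, 240, 57), (63, 226, 65), (67, 222, 65), (71, 184, 69), (75, 227, 72), (79, 221, 66), (83, 223, 60), (87, 217, 71), (91, 200, 74), (95, 246, 53), (99, 244, 51), (103, 254, 52), (107, 229, 56)]
```

Call:
arm_command(increments=[[[0, 0.02, 0, 0, 0, 0], [0, 0.035, 0, 0, 0, 0], [0, 0.05, 0, 0, 0, 0], [0, 0.06, 0, 0, 0, 0]]])

```text
time_s: 7.5
tcp_pos: [0.4762, 0.0684, 0.0661]
eef_rot: [0.0, 0.761, 0.648, 0.0]
force: [-0.3, -0.5, -0.9]
finger_gap: 0.0146
finger_force: 60.3
```

Call:
arm_command(increments=[[[0, 0.005, 0, 0, 0, 0], [0, 0.01, 0, 0, 0, 0], [0, 0.015, 0, 0, 0, 0], [0, 0.02, 0, 0, 0, 0]]])

```text
time_s: 7.9
tcp_pos: [0.4798, 0.0678, 0.0661]
eef_rot: [-0.0, 0.761, 0.648, -0.0]
force: [0.3, 0.5, -1.9]
finger_gap: 0.0148
finger_force: 60.2
```

```bash
python3 -c "
from m import *
st();tcp()"
```

```text
t 7.9 tcp [0.4798 0.0678 0.0661] ytool -0.1598 tilt [-0. -0. -1.] F [ 0.33  0.49 -1.87] M [-0.05  0.11  0.05] gap 0.0148 ff 60.2
tcp in hood -0.10354930806031559 6.433559243082185e-05
```

Call:
arm_command(increments=[[[0, 0.005, 0.002, 0, 0, 0], [0, 0.01, 0.002, 0, 0, 0], [0, 0.015, 0.002, 0, 0, 0], [0, 0.02, 0.002, 0, 0, 0]]])

```text
time_s: 8.3
tcp_pos: [0.4828, 0.0673, 0.0659]
eef_rot: [-0.001, 0.761, 0.648, -0.001]
force: [-5.7, 0.5, 7.9]
finger_gap: 0.0148
finger_force: 61.5
```

Call:
arm_command(increments=[[[0, 0.005, 0, 0, 0, 0], [0, 0.01, 0, 0, 0, 0]]])

```text
time_s: 8.5
tcp_pos: [0.4832, 0.0672, 0.066]
eef_rot: [-0.002, 0.761, 0.649, -0.001]
force: [-9.1, 2.2, 11.1]
finger_gap: 0.015
finger_force: 62.0
```

Call:
arm_command(increments=[[[0, 0.005, 0, 0, 0, 0], [0, 0.01, 0, 0, 0, 0]]])

```text
time_s: 8.7
tcp_pos: [0.4844, 0.0669, 0.066]
eef_rot: [-0.002, 0.761, 0.649, -0.002]
force: [-10.4, 1.1, 11.3]
finger_gap: 0.0151
finger_force: 62.2
```

```bash
python3 -c "
from m import *
st();tcp()"
```

```text
t 8.7 tcp [0.4844 0.0669 0.066 ] ytool -0.1593 tilt [ 0.    -0.006 -1.   ] F [-10.38   1.1   11.34] M [ 0.28  1.64 -0.02] gap 0.0151 ff 62.2
tcp in hood -0.0989070739605523 -1.545673554868149e-05
```

Call:
arm_command(increments=[[[0, 0.005, -0.001, 0, 0, 0], [0, 0.01, -0.001, 0, 0, 0]]])

```text
time_s: 8.9
tcp_pos: [0.4857, 0.0667, 0.0659]
eef_rot: [-0.003, 0.761, 0.649, -0.002]
force: [-10.8, 2.2, 12.3]
finger_gap: 0.0147
finger_force: 62.2
```

Call:
arm_command(increments=[[[0, 0.005, 0, 0, 0, 0], [0, 0.01, 0, 0, 0, 0]]])

```text
time_s: 9.1
tcp_pos: [0.487, 0.0664, 0.066]
eef_rot: [-0.003, 0.761, 0.649, -0.003]
force: [-12.9, 2.2, 13.9]
finger_gap: 0.015
finger_force: 62.4
```

```bash
python3 -c "
from m import *
st();tcp()"
```

```text
t 9.1 tcp [0.487  0.0664 0.066 ] ytool -0.1591 tilt [ 0.    -0.008 -1.   ] F [-12.93   2.24  13.91] M [ 0.34  2.02 -0.02] gap 0.015 ff 62.4
tcp in hood -0.09627203036732654 -0.000156227487718541
```

Call:
arm_command(increments=[[[0, 0.005, -0.002, 0, 0, 0], [0, 0.01, -0.002, 0, 0, 0]]])

```text
time_s: 9.3
tcp_pos: [0.4878, 0.0662, 0.066]
eef_rot: [-0.004, 0.761, 0.649, -0.003]
force: [-14.5, 2.5, 13.8]
finger_gap: 0.0146
finger_force: 62.4
```

```bash
python3 -c "
from m import *
st();tcp()"
```

```text
t 9.3 tcp [0.4878 0.0662 0.066 ] ytool -0.1589 tilt [ 0.   -0.01 -1.  ] F [-14.51   2.5   13.78] M [0.49 2.21 0.07] gap 0.0146 ff 62.4
tcp in hood -0.09538135989684951 -0.0002319788890895614
```

Call:
arm_command(increments=[[[0, 0, -0.001, -0.01, 0, 0], [0, 0, -0.001, -0.02, 0, 0]]])

```text
time_s: 9.5
tcp_pos: [0.4881, 0.0661, 0.0659]
eef_rot: [0.0, 0.761, 0.649, 0.0]
force: [-11.0, 2.9, 10.9]
finger_gap: 0.0152
finger_force: 61.9
```

```bash
python3 -c "
from m import *
st();tcp()"
```

```text
t 9.5 tcp [0.4881 0.0661 0.0659] ytool -0.159 tilt [ 0.     0.001 -1.   ] F [-11.03   2.93  10.86] M [0.45 2.28 0.04] gap 0.0152 ff 61.9
tcp in hood -0.09511365982298943 -0.00024116656554267098
```

Call:
arm_command(increments=[[[0, 0, -0.002, 0, 0, 0], [0, 0, -0.004, 0, 0, 0]]])

```text
time_s: 9.7
tcp_pos: [0.4881, 0.0661, 0.066]
eef_rot: [0.0, 0.761, 0.649, 0.0]
force: [-8.7, 2.4, 0.6]
finger_gap: 0.0147
finger_force: 60.6
```

Call:
arm_command(increments=[[[0, 0.005, 0, 0, 0, 0], [0, 0.01, 0, 0, 0, 0]]])

```text
time_s: 9.9
tcp_pos: [0.4885, 0.0659, 0.066]
eef_rot: [-0.001, 0.761, 0.649, -0.001]
force: [-12.5, 3.0, 6.3]
finger_gap: 0.0147
finger_force: 61.4
```

```bash
python3 -c "
from m import *
st();tcp()"
```

```text
t 9.9 tcp [0.4885 0.0659 0.066 ] ytool -0.1587 tilt [-0.    -0.003 -1.   ] F [-12.45   3.01   6.27] M [0.49 2.24 0.1 ] gap 0.0147 ff 61.4
tcp in hood -0.09464789581180572 -0.0003984137466389835
```

Call:
arm_command(increments=[[[0, 0, -0.002, -0.006, 0, 0], [0, 0.005, -0.002, -0.006, 0, 0]]])

```text
time_s: 10.1
tcp_pos: [0.4927, 0.0651, 0.0661]
eef_rot: [0.003, 0.761, 0.649, 0.002]
force: [-3.7, 1.0, -5.4]
finger_gap: 0.0148
finger_force: 59.8
```

```bash
python3 -c "
from m import *
st();tcp()"
```

```text
t 10.1 tcp [0.4927 0.0651 0.0661] ytool -0.1593 tilt [-0.001  0.006 -1.   ] F [-3.67  0.99 -5.42] M [0.19 1.1  0.01] gap 0.0148 ff 59.8
tcp in hood -0.09040741489342677 -0.0005275739309740669
```

Call:
arm_command(increments=[[[0, 0.01, 0.002, 0.008, 0, 0], [0, 0.02, 0.002, 0.008, 0, 0], [0, 0.03, 0.002, 0.008, 0, 0], [0, 0.04, 0.002, 0.008, 0, 0], [0, 0.05, 0.002, 0.008, 0, 0]]])

```text
time_s: 10.6
tcp_pos: [0.5063, 0.0634, 0.0669]
eef_rot: [0.003, 0.761, 0.648, 0.003]
force: [-2.2, 1.0, -8.0]
finger_gap: 0.0146
finger_force: 59.5
```

Run:
```python
from m import *
st();tcp()
im,d=manip.camera('scene')
save('s4',cv2.resize(im[175:260,255:345],None,fx=6,fy=6,interpolation=cv2.INTER_CUBIC))
```

```text
t 10.6 tcp [0.5063 0.0634 0.0669] ytool -0.1599 tilt [-0.     0.008 -1.   ] F [-2.24  0.96 -7.95] M [0.24 1.28 0.05] gap 0.0146 ff 59.5
tcp in hood -0.07668939752920256 -1.6960854674154258e-05
```

View pics/s4.png

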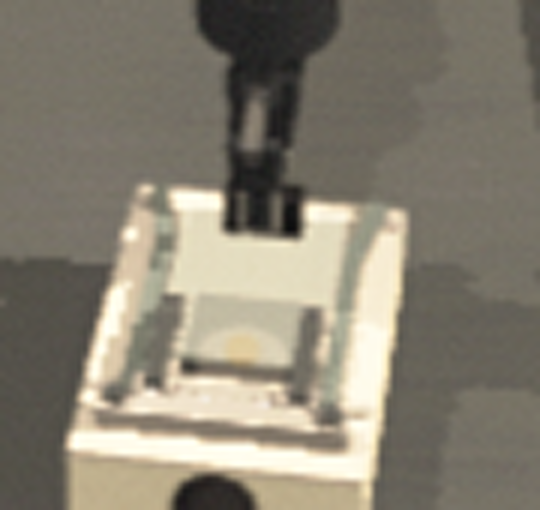

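The pane lies under both clips, with its leading edge at crop (250,365) short of the crosspiece. I'll level it and carry on.

Call:
arm_command(increments=[[[0, 0, 0.002, 0.008, 0, 0], [0, 0.01, 0.004, 0.016, 0, 0], [0, 0.02, 0.004, 0.016, 0, 0], [0, 0.03, 0.004, 0.016, 0, 0], [0, 0.04, 0.004, 0.016, 0, 0]]])

```text
time_s: 11.15
tcp_pos: [0.5147, 0.0622, 0.0669]
eef_rot: [0.0, 0.761, 0.648, 0.0]
force: [-3.3, 0.3, -6.6]
finger_gap: 0.0147
finger_force: 59.7
```

Call:
arm_command(increments=[[[0, 0.01, 0, 0, 0, 0], [0, 0.02, 0, 0, 0, 0], [0, 0.03, 0, 0, 0, 0]]])

```text
time_s: 11.45
tcp_pos: [0.5206, 0.0612, 0.0668]
eef_rot: [0.0, 0.761, 0.648, 0.0]
force: [-3.5, 0.7, -6.6]
finger_gap: 0.0146
finger_force: 59.7
```

```bash
python3 -c "
from m import *
st();tcp()"
```

```text
t 11.45 tcp [0.5206 0.0612 0.0668] ytool -0.1598 tilt [ 0.     0.001 -1.   ] F [-3.46  0.65 -6.56] M [0.12 1.1  0.01] gap 0.0146 ff 59.7
tcp in hood -0.06228793180444256 0.00020599456535802356
```

Call:
arm_command(increments=[[[0, 0.006, 0.003, 0, 0, 0], [0, 0.012, 0.003, 0, 0, 0], [0, 0.018, 0.003, 0, 0, 0], [0, 0.024, 0.003, 0, 0, 0], [0, 0.03, 0.003, 0, 0, 0]]])

```text
time_s: 11.95
tcp_pos: [0.5265, 0.0603, 0.0663]
eef_rot: [0.0, 0.761, 0.648, 0.0]
force: [-3.6, 0.8, -4.2]
finger_gap: 0.0147
finger_force: 59.8
```

```bash
python3 -c "
from m import *
st();tcp()"
```

```text
t 11.95 tcp [0.5265 0.0603 0.0663] ytool -0.1598 tilt [ 0.     0.001 -1.   ] F [-3.59  0.75 -4.16] M [ 0.11  0.86 -0.01] gap 0.0147 ff 59.8
tcp in hood -0.0562685619697016 0.00024311274423194015
```

Call:
arm_command(increments=[[[0, 0.004, 0.001, 0, 0, 0], [0, 0.008, 0.001, 0, 0, 0], [0, 0.012, 0.001, 0, 0, 0]]])

```text
time_s: 12.25
tcp_pos: [0.5292, 0.0599, 0.0662]
eef_rot: [0.001, 0.761, 0.648, 0.001]
force: [-1.5, -0.1, -5.4]
finger_gap: 0.0145
finger_force: 59.7
```

Call:
arm_command(increments=[[[0, 0.003, 0, 0, 0, 0], [0, 0.006, 0, 0, 0, 0]]])

```text
time_s: 12.45
tcp_pos: [0.5321, 0.0597, 0.0668]
eef_rot: [0.002, 0.761, 0.648, 0.002]
force: [-0.3, 0.5, -3.1]
finger_gap: 0.0147
finger_force: 60.1
```

```bash
python3 -c "
from m import *
st();tcp()"
```

```text
t 12.45 tcp [0.5321 0.0597 0.0668] ytool -0.1599 tilt [ 0.001  0.005 -1.   ] F [-0.33  0.51 -3.14] M [0.04 0.13 0.01] gap 0.0147 ff 60.1
tcp in hood -0.050677133457489 0.0005754228553346806
```

Call:
arm_command(increments=[[[0, 0.002, 0.002, 0.006, 0, 0], [0, 0.004, 0.003, 0.01, 0, 0], [0, 0.005, 0.003, 0.01, 0, 0]]])

```text
time_s: 12.75
tcp_pos: [0.5318, 0.0596, 0.066]
eef_rot: [-0.001, 0.761, 0.648, -0.001]
force: [0.7, -0.1, 0.5]
finger_gap: 0.0147
finger_force: 60.5
```

Run:
```python
from m import *
st();tcp()
im,d=manip.camera('scene');st()
z=np.load('scene0.npz')['im']
f=lambda a:cv2.resize(a[195:255,262:332],None,fx=5.6,fy=8,interpolation=cv2.INTER_CUBIC)
save('s5',np.hstack([f(z),f(im)]))
```

```text
t 12.75 tcp [0.5318 0.0596 0.066 ] ytool -0.1598 tilt [ 0.    -0.002 -1.   ] F [ 0.67 -0.07  0.52] M [-0.01 -0.07  0.06] gap 0.0147 ff 60.5
tcp in hood -0.05088675390259327 0.0004295101478091132
t 12.8 tcp [0.5319 0.0596 0.066 ] ytool -0.1598 tilt [ 0.    -0.002 -1.   ] F [-0.17 -0.03  0.76] M [ 0.   -0.15  0.02] gap 0.0149 ff 60.5
```

View pics/s5.png

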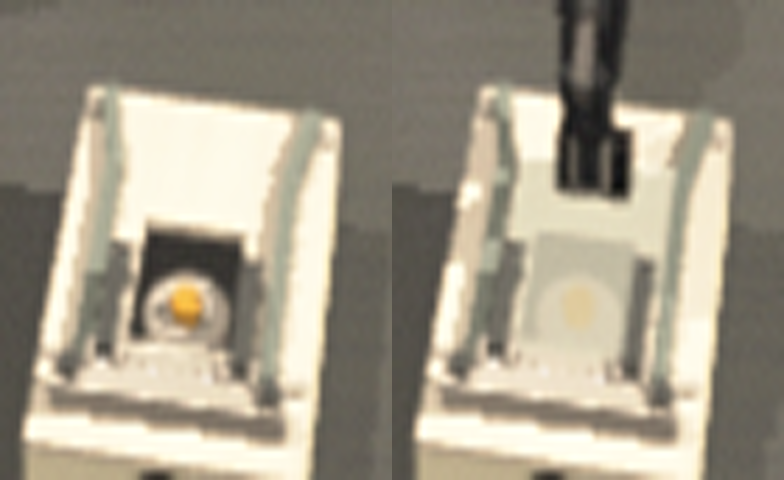

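Call:
arm_command(increments=[[[0, 0.004, 0, 0, 0, 0], [0, 0.008, 0, 0, 0, 0]]])

```text
time_s: 13.0
tcp_pos: [0.5326, 0.0594, 0.066]
eef_rot: [-0.002, 0.761, 0.648, -0.001]
force: [-1.8, -0.1, 5.0]
finger_gap: 0.0148
finger_force: 61.2
```

Call:
arm_command(increments=[[[0, -0.005, 0, 0, 0, 0], [0, -0.01, 0, 0, 0, 0], [0, -0.015, 0, 0, 0, 0], [0, -0.02, 0, 0, 0, 0]]])

```text
time_s: 13.4
tcp_pos: [0.5311, 0.0598, 0.066]
eef_rot: [0.0, 0.761, 0.648, 0.0]
force: [7.1, -1.6, -1.5]
finger_gap: 0.0148
finger_force: 60.4
```

```bash
python3 -c "
from m import *
st();tcp()"
```

```text
t 13.4 tcp [0.5311 0.0598 0.066 ] ytool -0.1602 tilt [ 0.     0.001 -1.   ] F [ 7.09 -1.65 -1.51] M [-0.32 -1.41 -0.09] gap 0.0148 ff 60.4
tcp in hood -0.051692134552012034 0.0004919681609314892
```

Call:
arm_command(increments=[[[0, 0.006, 0, 0, 0, 0], [0, 0.013, 0, 0, 0, 0], [0, 0.013, 0, 0, 0, 0]]])

```text
time_s: 13.7
tcp_pos: [0.5311, 0.0598, 0.066]
eef_rot: [-0.002, 0.761, 0.648, -0.001]
force: [-0.2, 0.0, 8.3]
finger_gap: 0.015
finger_force: 61.5
```

Call:
arm_command(increments=[[[0, 0, 0, 0, 0, 0], [0, 0, 0, 0, 0, 0], [0, 0, 0, 0, 0, 0], [0, 0, 0, 0, 0, 0]]], claw=0.25)

```text
time_s: 14.1
tcp_pos: [0.5301, 0.0595, 0.0648]
eef_rot: [-0.002, 0.761, 0.648, -0.002]
force: [0.2, 0.3, -0.6]
finger_gap: 0.0322
finger_force: 0.0
```

Call:
arm_command(increments=[[[0, 0, -0.05, 0, 0, 0], [0, 0, -0.12, 0, 0, 0], [0, 0, -0.25, 0, 0, 0], [0, 0, -0.45, 0, 0, 0], [0, 0, -0.6, 0, 0, 0]]])

```text
time_s: 14.6
tcp_pos: [0.5318, 0.0595, 0.188]
eef_rot: [-0.001, 0.761, 0.648, -0.001]
force: [0.8, 0.7, 0.2]
finger_gap: 0.0318
finger_force: 0.0
```

Call:
arm_command(increments=[[[0, -0.25, -0.1, 0, 0, 0], [0, -0.5, -0.2, 0, 0, 0], [0, -0.75, -0.3, 0, 0, 0], [0, -0.75, -0.4, 0, 0, 0], [0, -0.75, -0.4, 0, 0, 0]]])

```text
time_s: 15.1
tcp_pos: [0.3832, 0.0837, 0.2695]
eef_rot: [-0.0, 0.761, 0.649, 0.001]
force: [1.3, 0.4, 0.9]
finger_gap: 0.0321
finger_force: 0.0
```

Run:
```python
from m import *
st()
z=np.load('scene0.npz')
im,d=manip.camera('scene')
f=lambda a:cv2.resize(a[195:255,262:332],None,fx=5.6,fy=8,interpolation=cv2.INTER_CUBIC)
save('s6',np.hstack([f(z['im']),f(im)]))
P0,P=cloud('scene',z['d']),cloud('scene',d)
for y in(.037,-.037): # clip arm heights before/after
    xs=np.linspace(.02,.06,15);uv=proj('scene',np.c_[O+xs[:,None]*F+(y+.002)*N,np.full(15,.074)]).round().astype(int)
    print(y,np.median(P0[uv[:,1],uv[:,0],2]),np.median(P[uv[:,1],uv[:,0],2]))
```

```text
t 15.1 tcp [0.3832 0.0837 0.2695] ytool -0.1586 tilt [ 0.002  0.001 -1.   ] F [1.27 0.35 0.85] M [-0.   -0.09 -0.01] gap 0.0321 ff 0.0
0.037 0.07499491436748607 0.07313527013563192
-0.037 0.07380333835800912 0.0747954018634841
```

View pics/s6.png

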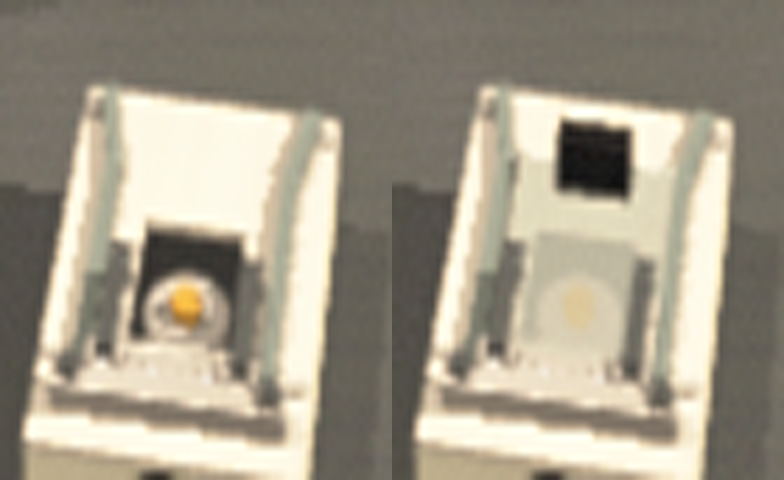

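The pane is seated and straight, with its block at crop (595,158). Both clips are at their rest height, at rows 240 and 260 as in the first picture, and the gripper is clear. I'm handing in.

```bash
python3 -c "
from bench import manip
print(manip.hand_in())"
```

```text
the job is handed in; nothing more can be done
None
```

The large grey pane is in the hood's track and released, with both clips snapped down: it held against a 7 N pull back, and the last view shows both clips at rest height. The job was handed in after about 15 s; hand-in returned no verdict.

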